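# Third hand at the gluing fence

### The arm

A 7-joint arm with a two-finger parallel gripper is mounted at the origin on a cart in front of the work surface, level with it; the furniture and walls round the work are solid. World frame = base frame: x ahead of the robot, y to its left, z up, the work surface at z = 0. Lengths are in m, angles in rad, forces in N, time in s.
With the tool pointing down it reaches from about 0.425 to 0.95 m from the base axis. Payload 4.7 kg.
Tool frame: the origin (TCP) lies between the finger pads; the fingertips stand 25 mm ahead of it and the grasp point (between the pads) lies 6 mm ahead of it; z points along the fingers, y is the line along which they close (so a half turn about z gives the same grasp; the last joint's range is limited). The gripper opens to 85 mm and grips with 20 to 120 N. Pads are 22 mm wide; open, the fingers measure 114 mm over their backs; the gripper's body (76 mm by 85 mm) begins 54 mm behind the grasp point. The pads swing forward as they close: fully open they stand 13 mm farther back than shut.
Start: joints at [1.184, 0.469, -0.049, 1.532, 0.024, 1.141, -0.082], TCP at [0.236, -0.632, 0.256] pointing down, gripper open.
Joint ranges: [-2.59, 2.59], [-0.33, 1.99], [-1.39, 1.29], [0.1, 2.45], [-1.04, 4.18], [0.21, 1.99], [-2.66, 2.66]. Speed limits (rad/s): [2.57, 2.57, 3.14, 3.14, 3.14, 3.14, 3.14].

### API

Orientations are given as a 3x3 rotation matrix whose columns are the frame's x, y, z axes.
In Python, from rig import * gives the robot as it stands. Calls block until the motion is done:
- movep(position, orientation): joint-space move of the TCP to a pose.
- move_l(position, attitude=None, feed=0.15, until_force=None): straight line of the TCP; attitude=None keeps the orientation; feed is the mean speed in m/s. With until_force (N) it stops when the force on the tool has changed by that much, and returns True; else False.
- move_joints(angles): joint-space move.
- command_gripper(opening, newtons=None): finger opening in m; newtons is the grip in N (None keeps the last); returns when the fingers have stopped.
- sleep(seconds).
- inverse_kinematics(position, orientation): joint angles nearest the present ones, or None.
- sense(): the state.
- camera(name): name is "scene" or "top" or "wrist"; returns (picture, depth): 480x640x3 uint8, red, green, blue; 480x640 float32, m along the optical axis (not along the pixel's ray), 0 where there is no reading.
- camera_params(name): a dict with "K" (3x3 intrinsics, pixels), "position" and "rotation" of the camera in the world; the wrist camera has in their place "tool_from_camera" (4x4, takes a point from camera to tool coordinates, whose origin is the TCP and whose axes are the flange's). Camera axes: x right, y down, z forward; pixel columns grow to the right and rows downward; lengths in m; the calibration is good to about 2 mm. The wrist camera is an equidistant fisheye: a pixel r from the principal point sees the ray r / f radians off the axis. A picture is of the moment at which its call begins: read the wrist's pose just before it. camera_params takes no time and is no camera call.
A pose or a line that the arm cannot do raises Unreachable and nothing moves.
- finish_job(): hands the job in; it is judged then, once.
The state is a dict: "time_s": time; "joint_pos": joint angles; "qd": joint speeds; "joint_efforts": joint torques, N m; "position": TCP position; "tcp_rot": TCP orientation; "wrist_force": force on the tool from outside, world axes, zero at the start; "ft_torque": the same for the moment, N m; "finger_gap": finger opening in m; "gripper_force": force on a finger pad.
Only numpy, scipy, OpenCV 4.12 (cv2) and the standard library are available. Lean on these libraries where they do the work, as an engineer would, in place of code of your own. Each camera call takes 0.05 s, during which the arm holds its last target. There are 200 camera calls.

### The job

Take the brown sanding block away from in front of the sprung fence and lay it flat in the grey tray. Then set the T-shaped wooden frame joint flat on the worktop with its crossbar flush and centred against the steel fence plate, and press it on until the black pointer stands in the green zone, never driving the plate to its end stop; finish while still holding it pressed there, steady for a colleague to fasten. Leave the blue-filled pigment jar and the thread spool where they stand.

Things in the scene. Friction and masses are not known exactly. Their poses are not given: they have to be found in the camera images.
- press_fence: Gluing fence fixed to the worktop: blue housing with, in front, an upright steel plate 110 wide, 50 high, 12 mm thick, sliding back on a spring. Origin: on the worktop (z = 0) under the middle of the plate's front face at rest. x: from the plate back into the housing (the way to press); y: along the plate, left; z up. It reaches to x = +115 mm, 53 mm high at most. Mid-bench, turned up to 0.3 rad.
- plate_mid (a point): Middle of the front face of the steel plate, 18 mm above the worktop, under its thin red centre mark; it moves with the plate. Axes as press_fence.
- press_plate (a joint): How far the plate is pushed in, m: 0 at rest, end stop at 0.026. The spring gives 500 N/m with no preload, so force = 500 x value. The cross bar (4 mm) of the black T-shaped pointer on the plate shows it on the strip on the housing: white up to 0.010, green from 0.010 to 0.018 (5 to 9 N), red beyond.
- tee: T-shaped oak frame joint, loose, about 0.14 kg, 36 mm high. Origin on its underside, mid-stem; x along the stem to the crossbar, z up. Stem (pale, 24 mm wide in y) from x = -35 to +38 mm, crossbar (darker, 110 mm long in y, 22 mm thick) from x = +38 to +60 mm. Can be gripped from above across the stem. Starts flat on the worktop left or right of the fence.
- tee_face (a point): Middle of the outer, flat face of the crossbar (the face that goes against the plate), at x = +60 mm, 18 mm above the underside. Axes as tee.
- sanding_block: Brown leather-covered sanding block, loose, 41 mm (x) x 62 mm (y) x 22 mm high, about 0.05 kg. Origin at the centre of its underside. It starts flat on the worktop, its centre 75 to 100 mm in front of the plate.
- tray_in (a point): Centre of the inner floor (5 mm above the worktop) of the grey open tray, fixed to the worktop: outside 150 mm (x) x 120 mm (y) x 22 mm high, walls 5 mm. x and y along its sides, z up. It starts left or right of the fence, at the place the T does not have.
- pigment_jar: Small glass jar, white lid, blue contents, 48 mm across, 58 mm high, to the right of the work; origin at the centre of its underside. Leave alone.
- thread_spool: Wooden spool of thread, 39 mm across, 58 mm high, to the left of and beside the fence; origin at the centre of its underside. Leave alone.
Not all that is in view belongs to the job. Of the things that look like the tee, the larger one is meant.

How it is judged:
By the outcome, as a careful person would: the job done as asked, in the order asked, and still so for the second after the job is handed in, while the arm keeps its last pose, push and grip.
It also fails if it takes over 51 s, if anything falls off the work surface, if the arm or the gripper's body presses on something with over 40 N, if the wrist force passes 120 N, or if a joint passes its speed limit or range.

## Working session

There is one attempt and no reset: what is moved stays moved. The work goes in short steps, each a Python script; the robot and the scene stay as the last script left them, time stands still between calls to the robot, and variables do not carry over. Pictures are saved under pics/ and viewed, at most 10 in all, crops included, and the job is handed in when it is done.

```bash
mkdir -p pics; ls; python3 - <<'E'
from rig import *
import cv2,numpy as np
for n in ("top","scene"):
    p,d=camera(n); cv2.imwrite(f"pics/{n}0.png",p[:,:,::-1]); np.savez(f"{n}0.npz",p=p,d=d); c=camera_params(n); print(n,c)
print(sense()["time_s"])
E
```

```text
pics
top {'K': array([[553.11147114,   0.        , 321.72282004],
       [  0.        , 553.11147114, 230.44932169],
       [  0.        ,   0.        ,   1.        ]]), 'position': array([0.42868116, 0.14707775, 1.2623517 ]), 'rotation': array([[ 0.02878278, -0.99713199,  0.06999534],
       [-0.99954515, -0.02808032,  0.01099929],
       [-0.00900226, -0.0702801 , -0.99748668]])}
scene {'K': array([[520.35745059,   0.        , 326.37215138],
       [  0.        , 520.35745059, 231.86801915],
       [  0.        ,   0.        ,   1.        ]]), 'position': array([-0.03718215,  0.77210728,  0.6486832 ]), 'rotation': array([[-0.76365172, -0.36819706,  0.53034609],
       [-0.64539958,  0.45721937, -0.61189038],
       [-0.01718827, -0.80955628, -0.58679058]])}
0.1
```

View pics/top0.png

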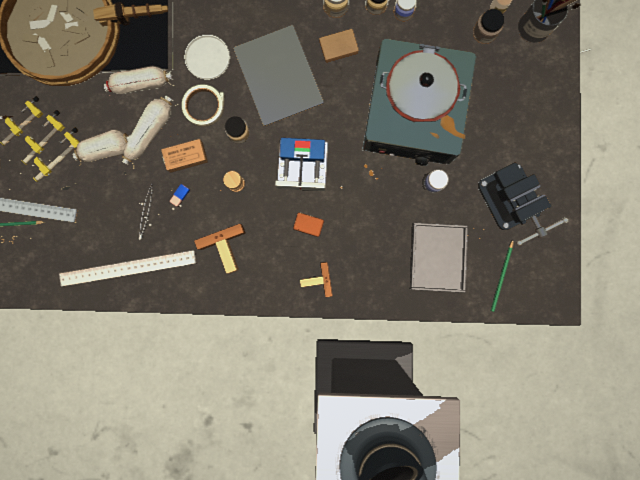

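View pics/scene0.png

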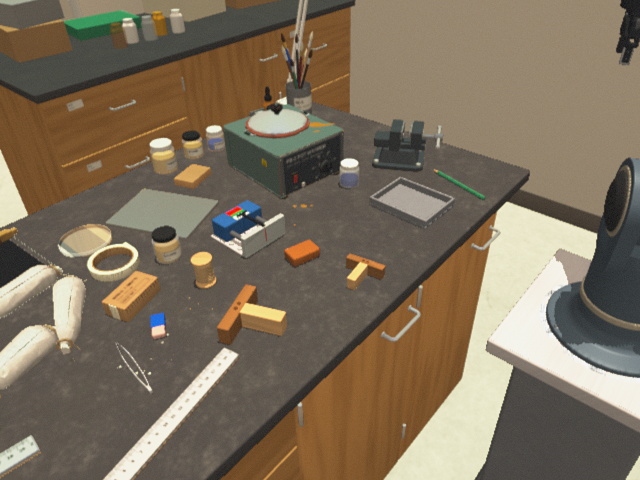

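The top picture shows:
- **T candidates:** the large tee at (222,248) and a small T at (318,281). I choose the larger one.
- **Block candidates:** (308,224) in front of the fence, an orange piece at (339,44) and a box at (183,154). I choose (308,224).
- **Fence and tray:** the fence plate is at about (301,186) and the tray at (439,257).
- **Leave alone:** the spool at (233,180) and the jar at (436,180).

Next I measure, with one close crop.

```bash
cat > h.py <<'E'
import numpy as np,cv2
from rig import *
def cloud(d,c):
    v,u=np.mgrid[:480,:640]; K=c["K"]
    P=np.stack([(u-K[0,2])/K[0,0]*d,(v-K[1,2])/K[1,1]*d,d],-1)
    return P@c["rotation"].T+c["position"]
def Rd(a,):  # tool down, tool y axis at world yaw a
    y=np.array([np.cos(a),np.sin(a),0]);z=np.array([0,0,-1.]);x=np.cross(y,z)
    return np.stack([x,y,z],1)
def rect(xy):
    (c,s,a)=cv2.minAreaRect((xy*1000).astype(np.float32)); b=cv2.boxPoints((c,s,a))
    e=b[1]-b[0];f=b[2]-b[1]
    L=e if np.hypot(*e)>np.hypot(*f) else f
    return np.array(c)/1000,sorted(s),np.degrees(np.arctan2(L[1],L[0]))
E
python3 - <<'E'
from h import *
z=np.load("top0.npz");p=z["p"];d=z["d"];W=cloud(d,camera_params("top"))
np.set_printoptions(precision=4,suppress=True)
hsv=cv2.cvtColor(p,cv2.COLOR_RGB2HSV)
def rep(n,box,zlo,zhi,extra=None):
    u0,u1,v0,v1=box; w=W[v0:v1,u0:u1]; m=(w[...,2]>zlo)&(w[...,2]<zhi)
    if extra is not None: m&=extra[v0:v1,u0:u1]
    q=w[m]; c,s,a=rect(q[:,:2]); print(n,len(q),"c",c,"size",np.round(s,1),"long axis deg",round(a,1),"z",np.median(q[:,2]), "mean",q.mean(0))
rep("block",(285,335,205,242),.012,.035)
rep("tee",(190,250,218,280),.025,.05)
H=hsv[...,0]; rep("tee bar",(190,250,218,280),.025,.05,H<14); rep("tee stem",(190,250,218,280),.025,.05,H>=16)
rep("small tee",(295,340,258,302),.01,.06)
rep("tray",(400,475,215,300),.012,.04)
rep("fence all",(265,335,130,195),.02,.07)
rep("spool",(215,250,165,198),.045,.08); rep("jar",(415,455,165,198),.045,.08)
print("table z",np.median(W[200:215,340:400,2]))
for v in range(160,192,2): print(v,W[v,285:325:6,2].round(3),W[v,305,:2])
a=cv2.resize(p[125:305,185:345,::-1],None,fx=3.3,fy=3.3,interpolation=cv2.INTER_CUBIC);cv2.imwrite("pics/crop1.png",a)
E
```

```text
block 492 c [0.5293 0.1925] size [40.9 61.8] long axis deg 74.3 z 0.021978239365220364 mean [0.529  0.1922 0.0219]
tee 882 c [0.4621 0.3765] size [ 95.1 110. ] long axis deg -67.8 z 0.03619151079693672 mean [0.4769 0.3821 0.0359]
tee bar 498 c [0.4956 0.3902] size [ 22.8 110. ] long axis deg -67.9 z 0.03625190832757297 mean [0.4956 0.3896 0.036 ]
tee stem 378 c [0.4521 0.373 ] size [24.7 73.9] long axis deg 21.9 z 0.03611772621679077 mean [0.4522 0.3721 0.036 ]
small tee 410 c [0.4023 0.1738] size [66.2 76.7] long axis deg 9.8 z 0.025750089372783558 mean [0.4041 0.1623 0.0256]
tray 642 c [ 0.4636 -0.1035] size [121.9 150.2] long axis deg -1.6 z 0.02126207944315417 mean [ 0.4639 -0.1033  0.0208]
fence all 1585 c [0.6644 0.211 ] size [109.2 111.5] long axis deg -1.8 z 0.04631795222744595 mean [0.669  0.2107 0.0438]
spool 243 c [0.6208 0.3621] size [37.6 37.7] long axis deg -0.1 z 0.05822967388542488 mean [0.6204 0.3619 0.0583]
jar 332 c [ 0.639  -0.0889] size [45.  57.3] long axis deg 4.1 z 0.057411779391400186 mean [ 0.6329 -0.0891  0.0567]
table z 0.00031059073296080264
160 [0.033 0.
[... 317 characters left out ...]
 0.009 0.007 0.005 0.006 0.029 0.008] [0.6551 0.2034]
172 [0.028 0.003 0.007 0.005 0.004 0.028 0.008] [0.6497 0.203 ]
174 [0.027 0.007 0.005 0.011 0.004 0.026 0.006] [0.6452 0.2029]
176 [0.028 0.005 0.006 0.006 0.007 0.03  0.009] [0.6413 0.203 ]
178 [0.023 0.006 0.004 0.004 0.007 0.026 0.01 ] [0.636  0.2026]
180 [0.024 0.009 0.008 0.005 0.009 0.026 0.006] [0.6311 0.2024]
182 [0.05  0.05  0.05  0.046 0.051 0.026 0.006] [0.6208 0.2007]
184 [0.049 0.05  0.052 0.052 0.053 0.051 0.056] [0.6162 0.2005]
186 [0.046 0.046 0.054 0.051 0.051 0.052 0.05 ] [0.6111 0.2002]
188 [0.015 0.018 0.028 0.033 0.033 0.04  0.043] [0.6094 0.2009]
190 [-0.003  0.003  0.005 -0.002  0.007  0.009  0.015] [0.6091 0.202 ]
```

View pics/crop1.png

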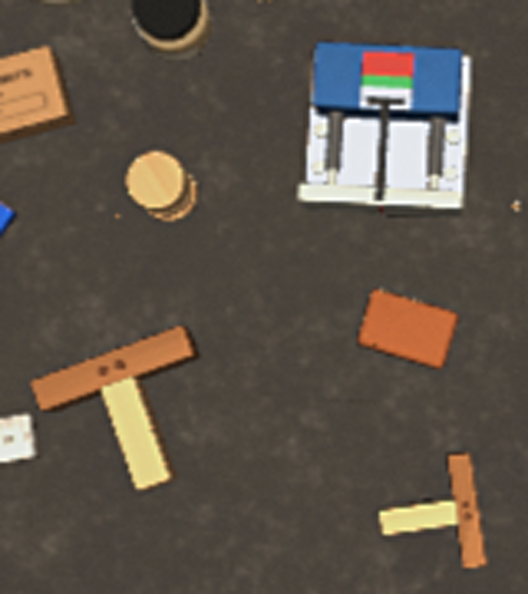

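The crop confirms both choices: the large tee with its bar at about (112,368), and the brown block at (408,328). The measured sizes match: 41x62 mm, 110x95 mm, and heights of 22 and 36 mm. I move the block first, then look at the fence from closer.

```bash
cat >> h.py <<'E'
def best(pos,a):
    q0=np.array(sense()["joint_pos"]);o=[]
    for k in (a,a+np.pi):
        q=inverse_kinematics(pos,Rd(k))
        if q is not None:o.append((np.abs(np.array(q)-q0).max()+2*(abs(q[6])>2.4),k))
    return min(o)[1]
E
python3 - <<'E'
from h import *
np.set_printoptions(precision=4,suppress=True)
b=np.array([.5291,.1923]); a=best([*b,.14],np.radians(-15.7)); 
movep([*b,.14],Rd(a)); print(sense()["time_s"])
move_l([*b,.030],feed=.15); command_gripper(.0,40); s=sense(); print(s["time_s"],s["finger_gap"],s["gripper_force"],s["position"],s["wrist_force"])
if s["finger_gap"]>.035:
    move_l([*b,.13],feed=.2)
    t=np.array([.4638,-.1034]); a2=a+np.radians(-1.6+15.7)
    movep([*t,.12],Rd(a2)); print(sense()["finger_gap"])
    hit=move_l([*t,.036],feed=.12,until_force=4); s=sense();print(hit,s["position"],s["wrist_force"])
    command_gripper(.065); move_l([*t,.13],feed=.25)
    f=np.array([.55,.2,.26]); movep(f,Rd(best(f,np.pi/2)))
    s=sense();p,d=camera("wrist");c=camera_params("wrist");print(c,d.min(),d.max())
    np.savez("w1.npz",p=p,d=d,R=s["tcp_rot"],t=s["position"]);cv2.imwrite("pics/w1.png",p[:,:,::-1])
print(sense()["time_s"],sense()["joint_pos"])
E
```

```text
3.1917
4.5667 0.03930225494522851 41.93313002586365 [0.5296 0.1925 0.0307] [-1.0651 -0.1     5.1407]
0.03956169421014831
True [ 0.4628 -0.1026  0.0354] [-0.1449 -0.5862  4.5522]
{'K': array([[371.6483,   0.    , 316.3503],
       [  0.    , 371.6483, 240.4738],
       [  0.    ,   0.    ,   1.    ]]), 'tool_from_camera': array([[-0.0001, -0.9576, -0.288 ,  0.0728],
       [ 1.    , -0.0005,  0.0013, -0.0004],
       [-0.0013, -0.288 ,  0.9576, -0.1185],
       [ 0.    ,  0.    ,  0.    ,  1.    ]])} 0.0 1.4853644
9.3083 [ 0.3915  0.5857 -1.1718  1.7067  0.5684  1.2415  0.652 ]
```

View pics/w1.png

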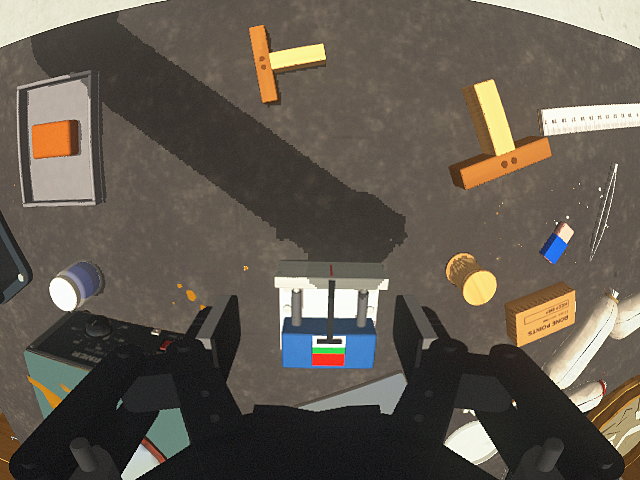

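The wrist picture shows the block lying flat in the tray at (55,139). The plate's front face is at (277–386, 262–276) with the red mark at (332,269), and the tee is at (500,140), untouched. Next I fit the plate and the tee from this depth image.

```bash
cat >> h.py <<'E'
def wcloud(d,c,R,t):
    v,u=np.mgrid[:480,:640];K=c["K"];x=u-K[0,2];y=v-K[1,2];r=np.hypot(x,y)+1e-9;th=r/K[0,0]
    k=np.tan(th)/r*d; P=np.stack([x*k,y*k,d],-1); T=c["tool_from_camera"]
    return (P@T[:3,:3].T+T[:3,3])@np.array(R).T+np.array(t)
E
python3 - <<'E'
from h import *
np.set_printoptions(precision=4,suppress=True)
z=np.load("w1.npz");p=z["p"];W=wcloud(z["d"],camera_params("wrist"),z["R"],z["t"])
w=W[255:285,270:392].reshape(-1,3); w=w[(w[:,2]>.008)&(w[:,2]<.042)]
for _ in range(3):
    A=np.polyfit(w[:,1],w[:,0],1); r=w[:,0]-np.polyval(A,w[:,1]); w=w[abs(r)<.004]
print("front n",len(w),"x at y=.2",np.polyval(A,.2),"slope",A[0],"std",r.std(),"y range",np.percentile(w[:,1],[0.5,99.5]))
for h in (.01,.02,.03):
    k=w[(w[:,2]>h)&(w[:,2]<h+.01)]; print(h,len(k),np.polyfit(k[:,1]-.2,k[:,0],1))
w=W[255:300,265:400].reshape(-1,3);w=w[(w[:,2]>.046)&(w[:,2]<.053)]; print("top",len(w),rect(w[:,:2]))
hs=cv2.cvtColor(p,cv2.COLOR_RGB2HSV); m=np.zeros((480,640),bool);m[255:285,310:355]=True
m&=((hs[...,0]<8)|(hs[...,0]>172))&(hs[...,1]>130)
print("red",np.argwhere(m).mean(0) if m.any() else None,W[m].mean(0),W[m].std(0))
w=W[75:195,440:560];w=w[(w[...,2]>.03)&(w[...,2]<.042)]; print("tee",rect(w[:,:2]),w[:,2].mean())
# from top camera: plate top
z=np.load("top0.npz");W=cloud(z["d"],camera_params("top"));w=W[176:192,268:332].reshape(-1,3);w=w[(w[:,2]>.044)&(w[:,2]<.057)]
print("plate top (topcam)",rect(w[:,:2]),w.mean(0))
W=W[140:192,265:335];w=W[(W[...,2]>.03)&(W[...,0]>.65)];print("housing",rect(w[:,:2]))
E
```

```text
front n 1268 x at y=.2 0.6114816430238381 slope 0.02443517933954666 std 0.00041577355913133973 y range [0.1582 0.2662]
0.01 320 [0.0243 0.6113]
0.02 424 [0.0242 0.6114]
0.03 387 [0.0246 0.6117]
top 1416 (array([0.6211, 0.2123]), [20.500120162963867, 110.4956283569336], np.float32(89.0006))
red [269.7059 330.7059] [0.6113 0.2123 0.0309] [0.0004 0.0005 0.0083]
tee (array([0.4638, 0.3764]), [95.8739013671875, 111.73946380615234], np.float32(-67.81703)) 0.03674036449423609
plate top (topcam) (array([0.6208, 0.2124]), [23.366640090942383, 109.18771362304688], np.float32(88.53513)) [0.6159 0.2126 0.0501]
housing (array([0.6829, 0.2106]), [66.22367858886719, 100.54549407958984], np.float32(-88.53605))
```

The measurements agree: plate_mid is (0.6118, 0.2123), the press direction yaw is −1.4°, and the tee origin is about (0.4515, 0.372) at yaw 22.15°. Now I grip the tee, set it down 25 mm before the plate, and check it.

```bash
python3 - <<'E'
from h import *
np.set_printoptions(precision=4,suppress=True)
o=np.array([.4515,.372]); y0=np.radians(22.15); y1=-.0244
n=np.array([np.cos(y1),np.sin(y1)]); g=np.array([.6118,.2123])-.085*n
a=best([*o,.13],y0+np.pi/2); movep([*o,.13],Rd(a))
move_l([*o,.031],feed=.15); command_gripper(0,60); s=sense(); print(s["time_s"],s["finger_gap"],s["gripper_force"],s["position"])
assert s["finger_gap"]>.018
move_l([*o,.125],feed=.15)
a1=a+y1-y0; movep([*g,.125],Rd(a1)); 
move_l([*g,.05],feed=.15); hit=move_l([*g,.027],feed=.03,until_force=4); s=sense(); print(hit,s["position"],s["wrist_force"],s["finger_gap"],s["time_s"])
R=s["tcp_rot"];print("tool y yaw",np.degrees(np.arctan2(R[1][1],R[0][1])))
np.savez("w2m.npz",R=R,t=s["position"])
p,d=camera("top");np.savez("top2.npz",p=p,d=d)
pw,dw=camera("wrist");np.savez("w2.npz",p=pw,d=dw,R=R,t=s["position"])
k=cv2.resize(p[150:270,240:360,::-1],(480,480),interpolation=cv2.INTER_CUBIC);cv2.imwrite("pics/c2.png",np.hstack([k,cv2.resize(pw[140:480,200:427,::-1],(320,480))]))
W=wcloud(dw,camera_params("wrist"),R,s["position"]);m=(W[...,2]>.03)&(W[...,2]<.041)&(abs(W[...,1]-.2123)<.08)&(W[...,0]>.44)&(W[...,0]<.6)
print("wrist tee top",m.sum(),rect(W[m][:,:2]),np.median(W[m][:,2]))
E
```

```text
11.5083 0.023013845988517793 59.84072506427765 [0.4518 0.3724 0.0319]
True [0.5269 0.2142 0.0319] [ 0.373  -0.551   4.5044] 0.023284002091150776 14.2667
tool y yaw 88.5793629760785
wrist tee top 12151 (array([0.5368, 0.2138]), [90.38471984863281, 109.07391357421875], np.float32(88.39573)) 0.03679906191314118
```

View pics/c2.png

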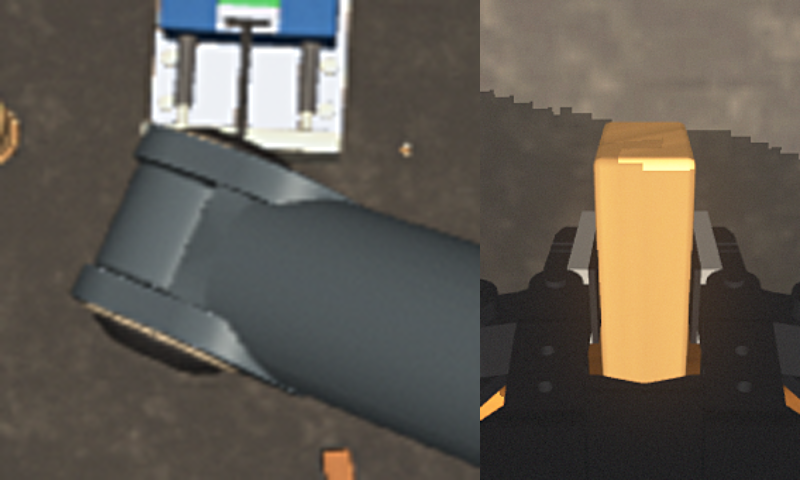

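The right half of c2 shows the stem held squarely between the pads. The top camera still sees the pointer at about (247,20). The tee's yaw and centring match the fence to within 0.3 mm. Now I press in steps and log the force.

```bash
python3 - <<'E'
from h import *
np.set_printoptions(precision=4,suppress=True)
s0=sense(); R=np.array(s0["tcp_rot"]); y1=-.0244; n=np.array([np.cos(y1),np.sin(y1)]); g=np.array([.6118,.2123])-.085*n; zc=.0312
rot=Rd(np.arctan2(R[1,1],R[0,1]).round(1)//1*0+ (np.pi/2+y1 if R[1,1]>0 else -np.pi/2+y1))
for k in (20,22,24,26,28,30,33,36,38.5):
    move_l([*(g+n*k/1000),zc],rot,feed=.03); s=sense(); P=np.array(s["position"])
    f=np.array(s["wrist_force"]); print(k,((P[:2]-g)@n*1000).round(2),P[2].round(4),"F along",-(f[:2]@n).round(2),f,s["ft_torque"],s["finger_gap"])
    if -(f[:2]@n)>8: break
print(s["time_s"]); p,d=camera("top"); np.savez("top3.npz",p=p,d=d)
cv2.imwrite("pics/c3.png",cv2.resize(p[130:200,265:335,::-1],(560,560),interpolation=cv2.INTER_CUBIC))
E
```

```text
20 18.99 0.0319 F along 2.68 [-2.6837  0.0378  7.8958] [-0.1211  0.562  -0.0242] 0.023057645398442846
22 20.94 0.0319 F along 3.75 [-3.7514 -0.0707  7.0724] [-0.0735  0.5728  0.0468] 0.02313413666940372
24 22.93 0.0319 F along 3.08 [-3.0786  0.1743  8.4848] [-0.0704  0.5975  0.0664] 0.023423891293808632
26 24.92 0.0319 F along 3.45 [-3.4504  0.1072  8.5405] [-0.0384  0.5986 -0.0261] 0.023055463864270754
28 26.52 0.0319 F along 5.06 [-5.0361  1.2312  9.5666] [-0.0779  0.7303 -0.0426] 0.023155194417549693
30 28.04 0.0319 F along 5.67 [-5.6884 -0.7844  9.6904] [-0.1115  0.9752 -0.0394] 0.022953534716038546
33 30.6 0.0319 F along 8.37 [-8.3657  0.1916  9.6466] [-0.0976  1.1115 -0.0247] 0.02329677750963639
16.7
```

View pics/c3.png

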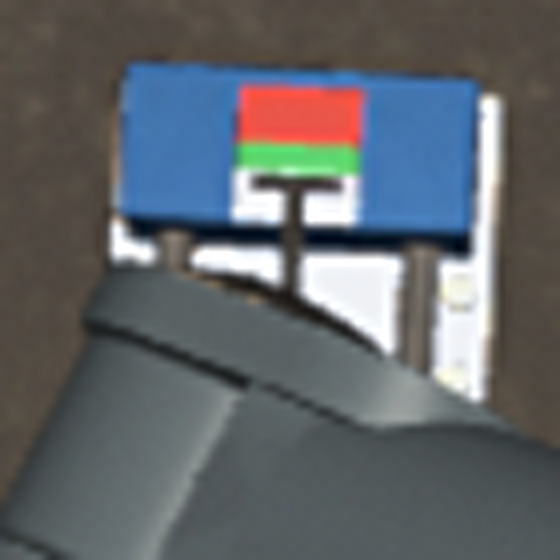

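c3 shows the pointer bar at row ~183, just short of the green zone (rows 145–173 at about 3.5 px/mm). That is about 7 mm pressed, so I need about 7 mm more, measuring the pointer's image as I go.

```bash
python3 - <<'E'
from h import *
np.set_printoptions(precision=4,suppress=True)
R=np.array(sense()["tcp_rot"]); y1=-.0244; n=np.array([np.cos(y1),np.sin(y1)]); g=np.array([.6118,.2123])-.085*n; zc=.0312
rot=Rd(np.pi/2+y1 if R[1,1]>0 else -np.pi/2+y1); ims=[]
for k in (37,40.5):
    move_l([*(g+n*k/1000),zc],rot,feed=.03); s=sense(); P=np.array(s["position"]);R=np.array(s["tcp_rot"])
    f=np.array(s["wrist_force"]); print(k,((P[:2]-g)@n*1000).round(2),"lat",((P[1]-g[1])-(P[0]-g[0])*y1).round(5),P[2].round(4),"F along",-(f[:2]@n).round(2),f,s["finger_gap"],np.degrees(np.arctan2(R[1,1],R[0,1])))
    p,d=camera("top"); ims.append(cv2.resize(p[135:175,278:328,::-1],(400,320),interpolation=cv2.INTER_CUBIC))
pw,dw=camera("wrist"); W=wcloud(dw,camera_params("wrist"),R,P);m=(W[...,2]>.03)&(W[...,2]<.041)&(abs(W[...,1]-.2123)<.08)&(W[...,0]>.44)&(W[...,0]<.62)
print("tee top",rect(W[m][:,:2]),np.median(W[m][:,2]),W[m][:,0].min()-P[0],s["time_s"])
cv2.imwrite("pics/c4.png",np.hstack(ims))
E
```

```text
37 33.87 lat 0.00123 0.0319 F along 8.36 [-8.3838 -0.8855 11.3153] 0.02315213345362964 88.70827287292991
40.5 36.66 lat 0.00128 0.0319 F along 11.05 [-11.0613  -0.4834  13.2726] 0.022721353592741498 88.72054779175336
tee top (array([0.5732, 0.2142]), [90.34690856933594, 108.80061340332031], np.float32(88.54973)) 0.03682938150260475 -0.03552528073562278 17.35
```

View pics/c4.png

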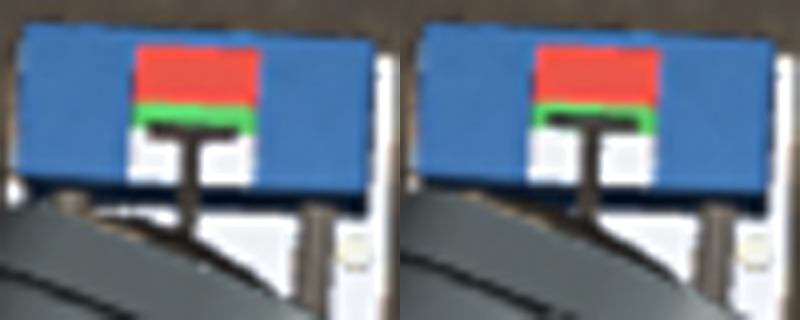

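The right half of c4 shows the bar at row 121 inside the green zone (rows 105–132), about 12.5 mm pressed. The tee sits about 1 mm to the left of centre, so I trim the depth by +1 mm and the side by −1.2 mm, then check it stays steady.

```bash
python3 - <<'E'
from h import *
np.set_printoptions(precision=4,suppress=True)
R=np.array(sense()["tcp_rot"]); y1=-.0244; n=np.array([np.cos(y1),np.sin(y1)]); l=np.array([-n[1],n[0]]); g=np.array([.6118,.2123])-.085*n; zc=.0312
rot=Rd(np.pi/2+y1 if R[1,1]>0 else -np.pi/2+y1); ims=[]
move_l([*(g+n*.0415-l*.0014),zc],rot,feed=.02)
for i in range(2):
    sleep(.7); s=sense(); P=np.array(s["position"]);R=np.array(s["tcp_rot"]);f=np.array(s["wrist_force"])
    print(((P[:2]-g)@n*1000).round(2),"lat",((P[:2]-g)@l).round(5),P[2].round(4),f,s["ft_torque"],s["finger_gap"],np.degrees(np.arctan2(R[1,1],R[0,1])),s["time_s"])
    p,d=camera("top"); ims.append(cv2.resize(p[135:175,278:328,::-1],(400,320),interpolation=cv2.INTER_CUBIC))
pw,dw=camera("wrist"); W=wcloud(dw,camera_params("wrist"),R,P);m=(W[...,2]>.03)&(W[...,2]<.041)&(abs(W[...,1]-.2123)<.08)&(W[...,0]>.44)&(W[...,0]<.62)
print("tee top",rect(W[m][:,:2]))
p,_=camera("scene"); ims.append(cv2.resize(p[170:290,190:400,::-1],(560,320)))
cv2.imwrite("pics/c5.png",np.hstack([ims[1][:,100:340],ims[2]]))
E
```

```text
37.3 lat 0.00109 0.0319 [-10.3272   2.0152  10.7554] [ 0.1404  1.7137 -0.0858] 0.02329410242267437 88.7721561221375 18.4
37.28 lat 0.00109 0.0319 [-9.9961  1.4561  9.7088] [ 0.1615  1.6172 -0.1389] 0.02303015776672092 88.77466828228359 19.15
tee top (array([0.574 , 0.2129]), [91.05611419677734, 109.39104461669922], np.float32(89.878456))
```

View pics/c5.png

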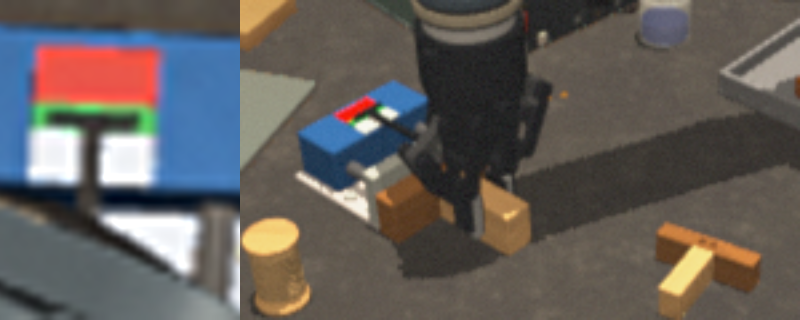

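The pointer sits mid-green (bar at row 120, green 103–132), and the scene view shows the bar against the plate. The tee rectangle fit gave 89.9°, though, so I check the yaw more robustly by fitting the stem's edges.

```bash
python3 - <<'E'
from h import *
np.set_printoptions(precision=4,suppress=True)
def stem(W):
    m=(W[...,2]>.03)&(W[...,2]<.041)&(abs(W[...,1]-.2123)<.02); x0=np.percentile(W[m&(W[...,0]>.44)&(W[...,0]<.6)][:,0],.5)
    L=[];Rr=[];xs=[]
    for x in np.arange(x0+.004,x0+.05,.002):
        q=W[m&(abs(W[...,0]-x)<.001)]
        if len(q)>20: xs.append(x);L.append(q[:,1].max());Rr.append(q[:,1].min())
    w=np.array(L)-np.array(Rr);ok=abs(w-np.median(w))<.0015;xs=np.array(xs)[ok];c=(np.array(L)+np.array(Rr))[ok]/2
    A=np.polyfit(xs,c,1); return "yaw %.2f deg, axis y at plate x=.6245: %.4f n=%d w=%.4f back %.4f"%(np.degrees(np.arctan(A[0])),np.polyval(A,.6245),ok.sum(),np.median(w),x0)
z=np.load("w2.npz");print("before",stem(wcloud(z["d"],camera_params("wrist"),z["R"],z["t"])))
for i in range(2):
    s=sense();p,d=camera("wrist");print(stem(wcloud(d,camera_params("wrist"),s["tcp_rot"],s["position"])))
p,d=camera("scene"); W=cloud(d,camera_params("scene")); hs=cv2.cvtColor(p,cv2.COLOR_RGB2HSV)
m=(W[...,2]>.008)&(W[...,2]<.034)&(W[...,1]>.263)&(W[...,1]<.275)&(W[...,0]>.56)&(W[...,0]<.66); 
print("bar end",m.sum(),np.percentile(W[m],[2,50,98],axis=0))
cv2.imwrite("pics/c6.png",cv2.resize(p[215:265,225:300,::-1],(750,500),interpolation=cv2.INTER_CUBIC))
E
```

```text
before yaw -1.53 deg, axis y at plate x=.6245: 0.2114 n=20 w=0.0235 back 0.4920
yaw -1.48 deg, axis y at plate x=.6245: 0.2127 n=21 w=0.0236 back 0.5291
yaw -1.42 deg, axis y at plate x=.6245: 0.2129 n=20 w=0.0236 back 0.5291
bar end 122 [[0.6023 0.2635 0.0083]
 [0.6171 0.266  0.0206]
 [0.6378 0.2682 0.0338]]
```

View pics/c6.png

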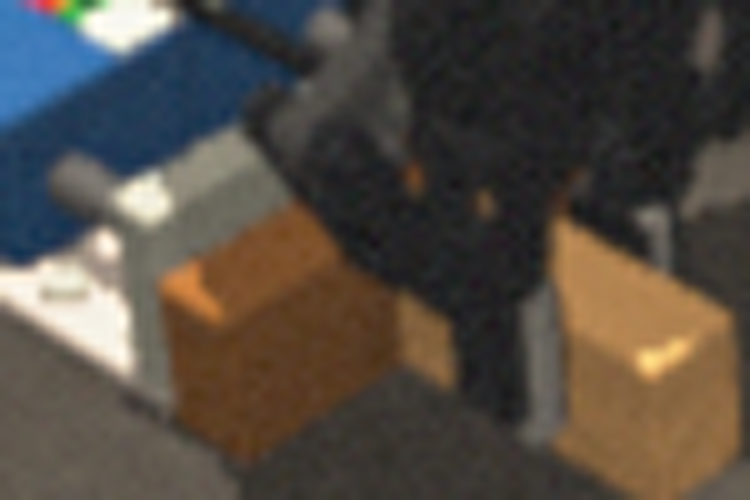

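c6 shows the crossbar tight against the plate (contact edge at about (165,290)–(300,205)) with no gap. The yaw is −1.45° against the plate's −1.4°, and it is off centre by less than 1 mm. I hand it in.

```bash
python3 -c "
from rig import *
print(finish_job())"
```

```text
the job is handed in; nothing more can be done
None
```

I handed the job in with the sanding block flat in the tray and the T held flush against the fence plate, within 1 mm of centre by my measurement, with the pointer in the green at about 12.5 mm; I left the jar and spool alone.

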